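Load lemons into a fruit dryer, set its lid half open, click its start key

TASK

Get the washed lemons drying: raise the dryer's lid until it stands upright, move every lemon from the draining rack into the bin, laid on its floor, then lower the lid to half open, 45 degrees, and leave it there. Then start the dryer by pressing its big dome key just until it clicks and no further (do not ram it to the bottom), and let go; do not press the key before the lid is set, and leave the jar, the shaker and the small tub where they are.

Things in the scene. Friction and masses are not known exactly. Their poses are not given: they have to be found in the camera images.
- dryer: fruit dryer, fixed: white open-topped bin 210 (x) x 200 (y) x 72 mm high, walls and floor 5 mm thick, with a grey console box 92 x 98 x 50 mm high against its -y side (x -10 to +82 mm, y -199 to -101 mm). Origin: centre of the bin's underside, on the table. Axes: x from the front of the bin to its hinge side, y to the left, z up.
- lid (a joint): the aluminium lid's hinge angle in rad: 0 = closed on the bin, 1.571 = upright, 1.75 = its stop. The hinge axis runs along the dryer's y at dryer x = +108 mm, z = 76 mm, on the far side of the bin. Stiff friction hinge (0.5 N m): the lid stays at any angle it is left at; about 3 N at the bar moves it. It starts closed or slightly ajar.
- lid_bar (a point): middle of the bail handle on the lid: round steel bar 12 mm thick and 110 mm long, parallel to the hinge, 249 mm from the hinge axis in the lid's plane, 34 mm out from the lid's front edge with free space between. It can be pinched from above at every angle (it turns between the pads). In the dryer frame it lies at hinge x - 249 cos(angle), hinge z + 249 sin(angle).
- key (a joint): travel of the dome key in m: 0 = up, grows as pressed, hard stop at 0.0125; springs back. Force rises to a peak of about 5.8 N at 3.7 mm, drops to about 3.2 N at 8.3 mm, then rises again (4.3 N at 10 mm, 7 N at 12 mm). The click comes on the falling part, at 5 mm; past 10 mm counts as rammed.
- key_top (a point): centre of the top of the dome key: a grey round button 42 mm across with a slightly domed top, the only button on the console, 68 mm above the table and 18 mm above the console when up. Press straight down. Obstacle to the right of the dryer: a fixed grey pail 240 mm across and 176 mm high, standing at world (0.355, 0.005).
- lemon_a_mid (a point): centre of lemon a (half-way up, 29 mm above what it rests on). A yellow lemon about 91 mm long, 58 mm wide and high, 0.11 kg, lying on the rack at the start; its length runs along its own y axis. For contact it is a flat-sided block 38 mm (own x) by 52 mm (own y) by 58 mm (own z) about this point: grip it across own x, from above. It may be absent (None) from the start.
- lemon_b_mid (a point): centre of lemon b (half-way up, 29 mm above what it rests on). A yellow lemon about 91 mm long, 58 mm wide and high, 0.11 kg, lying on the rack at the start; its length runs along its own y axis. For contact it is a flat-sided block 38 mm (own x) by 52 mm (own y) by 58 mm (own z) about this point: grip it across own x, from above. It may be absent (None) from the start.
- lemon_c_mid (a point): centre of lemon c (half-way up, 29 mm above what it rests on). A yellow lemon about 91 mm long, 58 mm wide and high, 0.11 kg, lying on the rack at the start; its length runs along its own y axis. For contact it is a flat-sided block 38 mm (own x) by 52 mm (own y) by 58 mm (own z) about this point: grip it across own x, from above. It may be absent (None) from the start.
- lemon_d_mid (a point): centre of lemon d (half-way up, 29 mm above what it rests on). A yellow lemon about 91 mm long, 58 mm wide and high, 0.11 kg, lying on the rack at the start; its length runs along its own y axis. For contact it is a flat-sided block 38 mm (own x) by 52 mm (own y) by 58 mm (own z) about this point: grip it across own x, from above. It may be absent (None) from the start.
- rack: draining rack, fixed: a flat steel deck 126 (x) x 360 (y) mm on four legs, its deck 122 mm above the table, with a rim 10 mm higher all round; its length runs along its y. Origin: under its centre, on the table. The lemons lie on it side by side, about 86 mm apart.
- honey_jar: bystander: jar with yellow cap, 68 mm across, 112 mm high; origin centre of its underside. Leave alone.
- shaker: bystander: metal sugar shaker, 71 mm across, 123 mm high; origin centre of its underside. Leave alone.
- small_tub: bystander: small white tub 80 x 92 x 66 mm, at the right-hand end; origin centre of its underside. Leave alone. Obstacle near it: a fixed hose that rises from the table through world (0.29, -0.20) at height 0.28, (0.41, -0.26) at 0.61 and (0.48, -0.29) at 1.0 m.
There are look-alikes about, which are no part of the job. What is shaped like the part that bears lemon_d_mid but purple is not meant.

How it is judged:
By the outcome, as a careful person would: the job done as asked, in the order asked, and still so for the second after the job is handed in, with the robot touching nothing.
Of lemon_a, lemon_b, lemon_c, lemon_d only 3 to 4 are there at a start; the rules pass over those that are not, and their reading is None.
At some moment in a run one of lemon_a, lemon_b, lemon_c, lemon_d may be knocked a few centimetres aside while the robot is not near it.
Once in a run the grip may slacken for a moment while it holds something.
It also fails if it takes over 210 s, if anything falls off the work surface, if the arm or the gripper's body presses on something with over 40 N, if the wrist force passes 120 N, or if a joint passes its speed limit or range.

ROBOT

A 6-joint arm with a two-finger parallel gripper is mounted at the origin on the work surface; the furniture and walls round the work are solid. World frame = base frame: x ahead of the robot, y to its left, z up, the work surface at z = 0. Lengths are in m, angles in rad, forces in N, time in s.
With the tool pointing down it reaches from about 0.2 to 0.875 m from the base axis. Payload 3.4 kg.
Tool frame: the origin (TCP) lies between the finger pads; the fingertips stand ctrl.finger_overhang ahead of it and the grasp point (between the pads) lies 2 mm behind it (ctrl.finger_overhang is the distance from the TCP to the fingertips, in m); z points along the fingers, y is the line along which they close (so a half turn about z gives the same grasp; the last joint's range is limited). The gripper opens to 94 mm and grips with 3 to 60 N. Pads are 16 mm wide; open, the fingers measure 119 mm over their backs; the gripper's body (75 mm by 177 mm) begins 78 mm behind the grasp point.
Start: joints at [1.206, 0.276, 1.505, -0, 1.361, -0.121], TCP at [0.139, 0.558, 0.222] pointing down, gripper open.
Joint ranges: [-2.89, 2.89], [-0.75, 2.08], [0.22, 2.7], [-1.18, 4.32], [0.11, 2.71], [-2.7, 2.7]. Speed limits (rad/s): [2.57, 2.57, 3.14, 3.14, 3.14, 3.14].

INTERFACE

Orientations are given as [roll, pitch, yaw] about the fixed x, y, z axes, in that order (R = Rz(yaw) Ry(pitch) Rx(roll)).
In Python, from workcell import ctrl, kin, cams gives the robot as it stands. Calls block until the motion is done:
- ctrl.move_ptp(position, orientation): joint-space move of the TCP to a pose.
- ctrl.line_to(position, ori=None, feed=0.15, f_stop=None): straight line of the TCP; ori=None keeps the orientation; feed is the mean speed in m/s. With f_stop (N) it stops when the force on the tool has changed by that much, and returns True; else False.
- ctrl.set_joints(angles): joint-space move.
- ctrl.grip(opening, newtons=None): finger opening in m; newtons is the grip in N (None keeps the last); returns when the fingers have stopped.
- ctrl.pause(seconds).
- kin.solve_ik(position, orientation): joint angles nearest the present ones, or None.
- ctrl.read_state(): the state.
- cams.capture(name): name is "side" or "top" or "wrist"; returns a dict with "color" (480x640x3 uint8, red, green, blue), "range_z" (480x640 float32, m along the optical axis (not along the pixel's ray), 0 where there is no reading), "camera_matrix" (3x3 intrinsics, pixels), "camera_from_world" (4x4, takes a point from world to camera coordinates). Camera axes: x right, y down, z forward; pixel columns grow to the right and rows downward; lengths in m; the calibration is good to about 2 mm. A picture is of the moment at which its call begins.
A pose or a line that the arm cannot do raises ctrl.PlanningError and nothing moves.
- ctrl.close_job(): hands the job in; it is judged then, once.
The state is a dict: "clock": time; "q": joint angles; "dq": joint speeds; "effort": joint torques, N m; "eef_pos": TCP position; "eef_rot": TCP orientation; "contact_force": force on the tool from outside, world axes, zero at the start; "torque": the same for the moment, N m; "gripper_width": finger opening in m; "grip_force": force on a finger pad.
Only numpy, scipy, OpenCV 4.12 (cv2) and the standard library are available. Lean on these libraries where they do the work, as an engineer would, in place of code of your own. Each camera call takes 0.05 s, during which the arm holds its last target. There are 200 camera calls.

## Working session

There is one attempt and no reset: what is moved stays moved. The work goes in short steps, each a Python script; the robot and the scene stay as the last script left them, time stands still between calls to the robot, and variables do not carry over. Pictures are saved under pics/ and viewed, at most 14 in all, crops included, and the job is handed in when it is done.

```bash
ls; mkdir -p pics; cat > h.py <<'E'
import numpy as np, cv2
from workcell import ctrl, kin, cams
def cloud(c):
    K=c["camera_matrix"];z=c["range_z"].astype(float);v,u=np.mgrid[:480,:640]
    p=np.stack([(u-K[0,2])/K[0,0]*z,(v-K[1,2])/K[1,1]*z,z,np.ones_like(z)],-1)
    w=p@np.linalg.inv(c["camera_from_world"]).T
    w=w[...,:3]; w[z<=0]=np.nan
    return w
def shot(name,f):
    c=cams.capture(name); cv2.imwrite("pics/"+f+".png",c["color"][...,::-1]); np.savez("pics/"+f+".npz",color=c["color"],w=cloud(c)); return c
E
python3 - <<'E'
from h import *
for n in("top","side"):
    c=shot(n,n+"0"); print(np.linalg.inv(c["camera_from_world"]).round(3))
print(ctrl.read_state(),ctrl.finger_overhang)
E
```

```text
pics
[[-0.003 -0.993  0.121  0.215]
 [-1.     0.005  0.012  0.101]
 [-0.012 -0.121 -0.993  1.508]
 [ 0.     0.     0.     1.   ]]
[[ 0.877 -0.298  0.377 -0.053]
 [-0.48  -0.517  0.709 -0.763]
 [-0.016 -0.803 -0.596  0.856]
 [ 0.     0.     0.     1.   ]]
{'clock': 0.1, 'q': array([ 1.20603706e+00,  2.76535450e-01,  1.50592000e+00, -1.64270624e-05,
        1.36073441e+00, -1.21001002e-01]), 'dq': array([ 0.00073493,  0.00088564, -0.00365731, -0.00115715, -0.00154424,
        0.00131165]), 'effort': array([ 1.67365248e-03, -4.05456698e+01, -2.37780744e+01,  7.04322453e-02,
        2.97701068e-02, -4.29511999e-05]), 'eef_pos': array([0.13862593, 0.55757241, 0.22172361]), 'eef_rot': array([-3.14000518e+00, -1.76849434e-04,  2.89783769e+00]), 'contact_force': array([ 0.70365324,  0.25140752, -0.03426424]), 'torque': array([-0.00125396,  0.02399377,  0.01271109]), 'grip_force': 0.0, 'gripper_width': 0.09406794906594396} 0.017
```

View pics/top0.png

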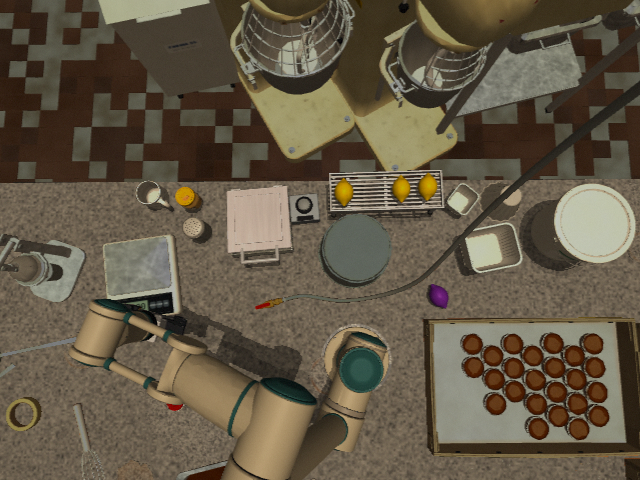

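View pics/side0.png

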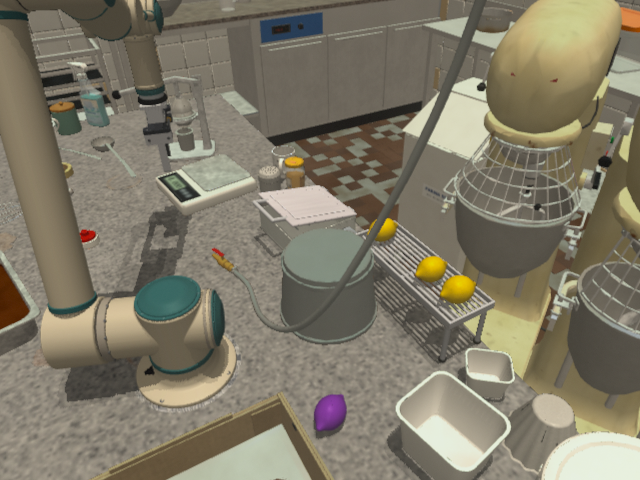

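The top view shows the lid at (258,220), its bar at (260,260), the key at (304,204), three lemons at (344,192), (401,189) and (428,187) on the rack (330–442, 172–213), and the pail at (356,248). The purple fruit at (438,296) is the look-alike. Next I'll measure these.

```bash
python3 - <<'E'
from h import *
d=np.load("pics/top0.npz");w=d["w"];c=d["color"]
hsv=cv2.cvtColor(c,cv2.COLOR_RGB2HSV)
m=((hsv[...,0]>18)&(hsv[...,0]<32)&(hsv[...,1]>150)&(hsv[...,2]>90)).astype(np.uint8)
m[:165]=0;m[225:]=0;m[:,:320]=0
n,l,s,ce=cv2.connectedComponentsWithStats(m)
for i in range(1,n):
    if s[i,4]<60: continue
    P=w[l==i];P=P[np.isfinite(P).all(1)];P=P[P[:,2]>.13]
    r=cv2.minAreaRect(P[:,:2].astype(np.float32)*1000)
    e,V=np.linalg.eigh(np.cov(P[:,:2].T))
    print("lemon",ce[i].round(),s[i,4],P.min(0).round(3),P.max(0).round(3),r,"long axis",np.degrees(np.arctan2(V[1,1],V[0,1])).round(1))
def patch(u0,u1,v0,v1):
    return w[v0:v1,u0:u1].reshape(-1,3)
P=patch(235,285,195,240);A=np.c_[P[:,:2],np.ones(len(P))];print("lid plane",np.linalg.lstsq(A,P[:,2],rcond=None)[0],np.median(P,0))
P=patch(215,300,180,270);Q=P[(P[:,2]>.055)&(P[:,2]<.13)];print("lid",cv2.minAreaRect(Q[Q[:,2]>.07,:2].astype(np.float32)*1000))
for v in range(246,268,1): print(v,w[v,[246,252,260,268,274]].round(3).tolist())
P=patch(290,320,190,226);Q=P[(P[:,2]>.04)&(P[:,2]<.056)];print("console",cv2.minAreaRect(Q[:,:2].astype(np.float32)*1000))
Q=P[(P[:,2]>.058)&(P[:,2]<.075)];print("key",cv2.minEnclosingCircle(Q[:,:2].astype(np.float32)*1000),Q[:,2].max(),len(Q))
P=patch(322,450,165,220);Q=P[(P[:,2]>.115)&(P[:,2]<.137)];print("rack",cv2.minAreaRect(Q[:,:2].astype(np.float32)*1000))
P=patch(310,400,205,290);Q=P[(P[:,2]>.165)&(P[:,2]<.185)];print("pail",cv2.minEnclosingCircle(Q[:,:2].astype(np.float32)*1000))
E
```

```text
lemon [428. 186.] 347 [ 0.502 -0.244  0.15 ] [ 0.589 -0.19   0.184] ((546.1550903320312, -217.80731201171875), (59.2713623046875, 70.82185363769531), 44.63957977294922) long axis 179.5
lemon [401. 188.] 321 [ 0.499 -0.16   0.149] [ 0.584 -0.109  0.181] ((539.8232421875, -134.26492309570312), (70.64337921142578, 54.554080963134766), 33.603939056396484) long axis -175.5
lemon [344. 192.] 345 [0.488 0.017 0.149] [0.575 0.07  0.187] ((530.381103515625, 42.82965087890625), (67.9489974975586, 60.87640380859375), 40.944881439208984) long axis -177.6
 ** On entry to DLASCL parameter number  4 had an illegal value
 ** On entry to DLASCL parameter number  4 had an illegal valueTraceback (most recent call last):
  File "<stdin>", line 15, in <module>
    x, resids, rank, s = _umath_linalg.lstsq(a, b, rcond,
                         ~~~~~~~~~~~~~~~~~~~^^^^^^^^^^^^^
                                             signature=signature)
                                             ^^^^^^^^^^^^^^^^^^^^
    raise LinAlgError("SVD did not converge in Linear Least Squares")
numpy.linalg.LinAlgError: SVD did not converge in Linear Least Squares
```

```bash
python3 - <<'E'
from h import *
d=np.load("pics/top0.npz");w=d["w"]
def patch(u0,u1,v0,v1):
    P=w[v0:v1,u0:u1].reshape(-1,3);return P[np.isfinite(P).all(1)]
P=patch(235,285,195,240);A=np.c_[P[:,:2],np.ones(len(P))];print(len(P),"lid plane",np.linalg.lstsq(A,P[:,2],rcond=None)[0],np.median(P,0))
P=patch(215,300,180,270);Q=P[(P[:,2]>.06)&(P[:,2]<.16)];print("lid",cv2.minAreaRect(Q[Q[:,2]>.07,:2].astype(np.float32)*1000))
for v in range(246,268,1): print(v,w[v,[246,252,260,268,274]].round(3).tolist())
P=patch(290,320,190,226);Q=P[(P[:,2]>.04)&(P[:,2]<.056)];print("console",cv2.minAreaRect(Q[:,:2].astype(np.float32)*1000))
Q=P[(P[:,2]>.058)&(P[:,2]<.075)];print("key",cv2.minEnclosingCircle(Q[:,:2].astype(np.float32)*1000),Q[:,2].max(),len(Q),Q.mean(0))
P=patch(322,450,165,220);Q=P[(P[:,2]>.115)&(P[:,2]<.137)];print("rack",cv2.minAreaRect(Q[:,:2].astype(np.float32)*1000))
P=patch(310,400,205,290);Q=P[(P[:,2]>.165)&(P[:,2]<.185)];print("pail",cv2.minEnclosingCircle(Q[:,:2].astype(np.float32)*1000))
E
```

```text
2242 lid plane [-0.21165736 -0.0140555   0.20380925] [0.46079292 0.31188748 0.10192226]
lid ((442.3616943359375, 302.19390869140625), (256.18035888671875, 235.01637268066406), 4.805058002471924)
246 [[0.365, 0.351, 0.121], [0.365, 0.332, 0.117], [0.365, 0.307, 0.118], [0.365, 0.282, 0.117], [0.364, 0.262, 0.123]]
247 [[0.362, 0.351, 0.12], [0.362, 0.332, 0.12], [0.362, 0.306, 0.121], [0.361, 0.281, 0.122], [0.361, 0.262, 0.125]]
248 [[0.359, 0.351, 0.117], [0.359, 0.332, 0.122], [0.358, 0.306, 0.122], [0.358, 0.281, 0.123], [0.359, 0.263, 0.117]]
249 [[0.355, 0.351, 0.121], [0.355, 0.331, 0.126], [0.355, 0.305, 0.128], [0.356, 0.281, 0.118], [0.367, 0.276, 0.003]]
250 [[0.352, 0.35, 0.123], [0.352, 0.331, 0.122], [0.364, 0.324, 0.002], [0.364, 0.297, 0.001], [0.357, 0.268, 0.071]]
251 [[0.35, 0.352, 0.113], [0.36, 0.35, 0.008], [0.354, 0.314, 0.067], [0.354, 0.287, 0.072], [0.354, 0.268, 0.066]]
252 [[0.352, 0.361, 0.063], [0.351, 0.34, 0.068], [0.351, 0.314, 0.065], [0.352, 0.29, 0.053], [0.353, 0.272, 0.039]]
253 [[0.348, 0.36, 0.069], [0.348, 0.34, 0.068], [0.349, 0.317, 0.049], [
[... 1419 characters left out ...]
4, -0.0], [0.313, 0.296, -0.001], [0.313, 0.276, -0.002]]
266 [[0.31, 0.372, -0.004], [0.309, 0.35, 0.004], [0.309, 0.323, 0.006], [0.309, 0.296, -0.0], [0.309, 0.276, -0.002]]
267 [[0.306, 0.371, 0.0], [0.306, 0.35, 0.002], [0.306, 0.323, 0.005], [0.305, 0.295, 0.005], [0.306, 0.276, -0.004]]
console ((497.31939697265625, 172.9610137939453), (103.28608703613281, 99.25527954101562), 4.85378360748291)
key ((497.782470703125, 177.31549072265625), 34.208213806152344) 0.0736654199579756 123 [0.5098965  0.17291752 0.06507452]
rack ((541.4406127929688, -91.97296142578125), (129.26768493652344, 360.8193664550781), 1.2891085147857666)
pail ((353.0713195800781, 6.336853504180908), 104.37437438964844)
```

```bash
python3 - <<'E'
from h import *
d=np.load("pics/top0.npz");w=d["w"];s=np.load("pics/side0.npz")["w"]
P=w.reshape(-1,3);P=P[np.isfinite(P).all(1)]
B=P[(P[:,0]>.305)&(P[:,0]<.336)&(P[:,1]>.24)&(P[:,1]<.37)&(P[:,2]>.115)&(P[:,2]<.145)]
print(len(B),B.mean(0),B[:,1].min(),B[:,1].max(),np.polyfit(B[:,1],B[:,0],1),np.median(B[:,2]))
for nm,A in(("top",P),("side",s.reshape(-1,3))):
    A=A[np.isfinite(A).all(1)]
    for y in np.arange(-.4,.6,.1):
        a=A[(abs(A[:,1]-y)<.05)&(A[:,0]<.9)&(A[:,2]>.2)&(A[:,0]>.3)]
        if len(a): i=a[:,0].argmin();print(nm,round(y,2),len(a),a[i].round(2),a.min(0).round(2),a.max(0).round(2))
print(ctrl.read_state()["eef_pos"])
for p,y in(([.318,.305,.122],np.pi/2+.08),([.318,.305,.122],-np.pi/2+.08),([.56,.325,.325],np.pi/2+.08),([.56,.325,.325],-np.pi/2+.08),([.546,-.218,.16],0),([.546,-.218,.16],np.pi),([.45,.3,.06],0.08),([.45,.3,.06],np.pi+.08)):
    q=kin.solve_ik(p,[np.pi,0,y]);print(p,round(y,2),None if q is None else np.round(q,2))
E
```

```text
174 [0.32074883 0.31087341 0.12934974] 0.24810180763525425 0.36848904264030896 [-0.04655826  0.33522256] 0.12942523383626492
top -0.3 1655 [ 0.38 -0.25  0.55] [ 0.38 -0.29  0.55] [ 0.47 -0.25  0.99]
top -0.2 467 [ 0.3  -0.21  0.33] [ 0.3  -0.25  0.31] [ 0.41 -0.2   0.62]
side -0.3 1535 [ 0.37 -0.25  0.53] [ 0.37 -0.28  0.52] [ 0.44 -0.25  0.73]
side -0.2 1230 [ 0.3  -0.21  0.32] [ 0.3  -0.25  0.31] [ 0.4  -0.2   0.61]
[0.13862593 0.55757241 0.22172361]
[0.318, 0.305, 0.122] 1.65 [ 0.61  0.16  1.93 -0.    1.05  0.53]
[0.318, 0.305, 0.122] -1.49 [ 0.61  0.16  1.93  0.    1.05 -2.62]
[0.56, 0.325, 0.325] 1.65 [ 0.42  0.36  1.14 -0.    1.65  0.34]
[0.56, 0.325, 0.325] -1.49 None
[0.546, -0.218, 0.16] 0 [-0.5   0.34  1.58 -0.    1.23  1.07]
[0.546, -0.218, 0.16] 3.14 [-0.5   0.34  1.58  0.    1.23 -2.07]
[0.45, 0.3, 0.06] 0.08 [ 0.46  0.37  1.81 -0.    0.96  1.95]
[0.45, 0.3, 0.06] 3.22 [ 0.46  0.37  1.81  0.    0.96 -1.19]
```

```bash
python3 - <<'E'
from h import *
q=1.206
for n in("top0","side0"):
    P=np.load(f"pics/{n}.npz")["w"].reshape(-1,3);P=P[np.isfinite(P).all(1)]
    P=P[(P[:,2]>.22)&(P[:,2]<1.1)]
    r=P[:,0]*np.cos(q)+P[:,1]*np.sin(q);l=-P[:,0]*np.sin(q)+P[:,1]*np.cos(q)
    for a in np.arange(-.1,.75,.1):
        m=(r>a)&(r<a+.1)&(abs(l)<.35)
        if m.any(): print(n,round(a,1),m.sum(),"lat",l[m].min().round(3),l[m].max().round(3),"z",P[m,2].min().round(2),P[m,2].max().round(2))
E
```

```text
top0 -0.1 384 lat -0.35 0.2 z 0.22 0.33
top0 0.0 1746 lat -0.046 0.197 z 0.22 0.63
top0 0.1 5131 lat -0.006 0.175 z 0.44 0.8
top0 0.2 4023 lat -0.004 0.173 z 0.67 0.79
top0 0.3 3158 lat 0.012 0.125 z 0.6 0.73
top0 0.4 1166 lat 0.009 0.128 z 0.3 0.67
top0 0.5 3929 lat 0.002 0.134 z 0.22 0.64
top0 0.6 176 lat 0.011 0.123 z 0.3 0.63
side0 -0.1 1593 lat -0.35 0.215 z 0.22 0.33
side0 0.0 10497 lat -0.038 0.22 z 0.22 0.64
side0 0.1 4106 lat 0.004 0.182 z 0.46 0.72
side0 0.2 1029 lat 0.021 0.107 z 0.62 0.69
side0 0.3 1018 lat 0.013 0.126 z 0.6 0.68
side0 0.4 578 lat 0.01 0.094 z 0.3 0.66
side0 0.5 3291 lat 0.003 0.106 z 0.22 0.63
side0 0.6 137 lat 0.042 0.111 z 0.22 0.35
```

```bash
cat >> h.py <<'E'
PI=np.pi
YAW=0.075
u=np.array([np.cos(YAW),np.sin(YAW)]); nrm=np.array([-u[1],u[0]])
BAR=np.array([.320,.308]); A0=np.arcsin((.1235-.076)/.249)
H=BAR+u*.249*np.cos(A0)      # hinge axis point in line with bar middle
ORG=H-.108*u
def dry(x,y): return ORG+u*x+nrm*y
def barp(a): 
    p=H-u*.249*np.cos(a); return np.array([p[0],p[1],.076+.249*np.sin(a)])
LO=[PI,0,PI/2+YAW]
E
python3 - <<'E'
from h import *
print(A0,H,ORG,dry(36,-.150) if 0 else dry(.036,-.150))
b=barp(A0)
ctrl.grip(.034,25)
ctrl.move_ptp(b+[0,0,.15],LO)
c=shot("wrist","w1")
w=cloud(c).reshape(-1,3);w=w[np.isfinite(w).all(1)]
B=w[(abs(w[:,0]-.32)<.025)&(abs(w[:,1]-.308)<.065)&(w[:,2]>.1)&(w[:,2]<.15)]
print(len(B),B.mean(0) if len(B) else 0, B.min(0),B.max(0),np.polyfit(B[:,1],B[:,0],1))
print(ctrl.read_state()["clock"])
E
```

```text
0.19193941486029018 [0.56374026 0.32631487] [0.45604387 0.31822246] [0.50318212 0.17134161]
2462 [0.32379515 0.31411017 0.12819054] [0.30989836 0.24585465 0.11822962] [0.34492439 0.36934203 0.13185666] [-0.03483845  0.33473826]
2.3667
```

```bash
python3 - <<'E'
from h import *
w=np.load("pics/w1.npz")["w"].reshape(-1,3);w=w[np.isfinite(w).all(1)]
B=w[(abs(w[:,0]-.32)<.014)&(abs(w[:,1]-.308)<.06)&(w[:,2]>.12)]
for y0 in np.arange(.25,.37,.02):
    b=B[abs(B[:,1]-y0)<.01]; print(round(y0,2),len(b),b[:,0].min().round(4),b[:,0].max().round(4),np.median(b[:,2]).round(4),b[:,0].mean().round(4))
E
```

```text
0.25 206 0.319 0.334 0.129 0.3266
0.27 278 0.3175 0.3297 0.1294 0.3235
0.29 299 0.3151 0.328 0.1293 0.3216
0.31 315 0.3137 0.3265 0.1294 0.3201
0.33 11548 0.306 0.334 0.371 0.32
0.35 405 0.31 0.3337 0.1291 0.3183
```

View pics/w1.png

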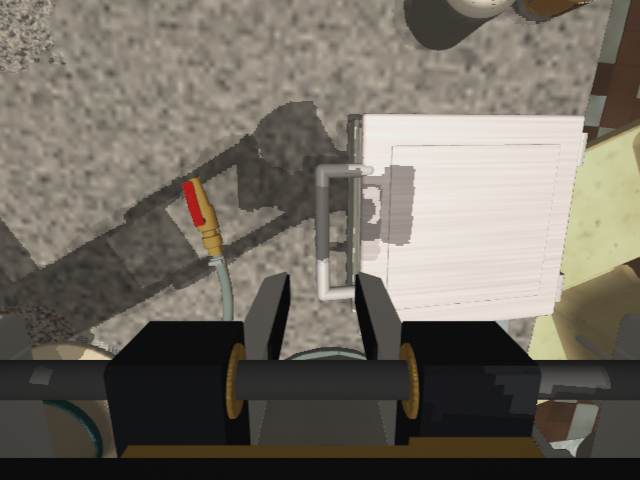

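The wrist view shows the bar at px (323, 165–297), between the fingers and matching the model. Now I'll pinch it and raise the lid.

```bash
python3 - <<'E'
from h import *
b=barp(A0)
print(ctrl.line_to(b-[0,0,.002],LO,feed=.1,f_stop=10))
ctrl.grip(.0,25)
s=ctrl.read_state();print(s["gripper_width"],s["grip_force"],s["eef_pos"],s["contact_force"])
if s["gripper_width"]>.008:
    for a in np.linspace(A0,1.571,15)[1:]:
        ctrl.line_to(barp(a)-[0,0,.002],LO,feed=.08)
        s=ctrl.read_state(); print(round(a,2),s["gripper_width"].round(4),s["contact_force"].round(1))
        if s["gripper_width"]<.008: break
c=shot("side","s1");print(ctrl.read_state()["clock"])
E
```

```text
False
0.011235268458442986 24.997056126594543 [0.31988424 0.30803096 0.12162017] [ 0.09917961 -0.24060016  1.31643635]Traceback (most recent call last):
  File "<stdin>", line 9, in <module>
AttributeError: 'float' object has no attribute 'round'
```

```bash
python3 - <<'E'
from h import *
for a in np.linspace(A0,1.571,15)[1:]:
    ctrl.line_to(barp(a)-[0,0,.002],LO,feed=.08)
    s=ctrl.read_state(); print(round(a,2),round(float(s["gripper_width"]),4),s["contact_force"].round(1))
    if s["gripper_width"]<.008: break
c=shot("side","s1");print(ctrl.read_state()["clock"])
E
```

```text
0.29 0.0109 [ 0.5  0.2 -0.5]
0.39 0.0115 [-0.5  1.5  0.9]
0.49 0.0112 [-1.7  1.1  0.5]
0.59 0.0113 [-3.1  2.8  2.8]
0.68 0.0112 [-3.8  3.8  4. ]
0.78 0.0109 [-4.5  3.6  4.6]
0.88 0.011 [-5.2  3.7  7.6]
0.98 0.0113 [-6.3  3.3  9. ]
1.08 0.0108 [-5.5  3.2  8.3]
1.18 0.0112 [-3.8  3.7  9.4]
1.28 0.0113 [-2.1  3.4  7.2]
1.37 0.0111 [-0.9  4.5  4.3]
1.47 0.0114 [0.3 5.9 3.7]
1.57 0.0116 [0.3 5.4 1.8]
11.2417
```

View pics/s1.png

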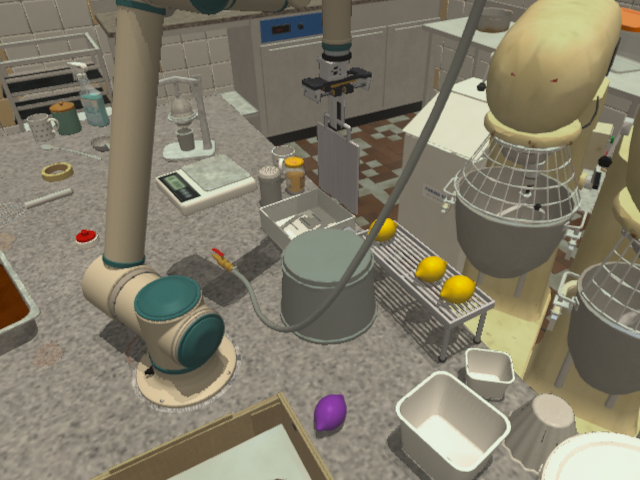

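The lid stands upright at (338,165). I'll release it, back off and re-measure the lemons, the bin and the lid.

```bash
cat >> h.py <<'E'
def lemons(c, show=False):
    w=cloud(c);hsv=cv2.cvtColor(c["color"],cv2.COLOR_RGB2HSV)
    m=((hsv[...,0]>18)&(hsv[...,0]<32)&(hsv[...,1]>150)&(hsv[...,2]>70)).astype(np.uint8)
    n,l,s,ce=cv2.connectedComponentsWithStats(m); out=[]
    for i in range(1,n):
        if s[i,4]<100: continue
        P=w[l==i];P=P[np.isfinite(P).all(1)]
        if len(P)<50: continue
        P=P[P[:,2]>np.percentile(P[:,2],90)-.035]
        if not(.25<np.median(P[:,0])<.75 and -.3<np.median(P[:,1])<.45 and P[:,2].max()<.25): continue
        e,V=np.linalg.eigh(np.cov(P[:,:2].T)); a=np.arctan2(V[1,1],V[0,1]); a=(a+PI/2)%PI-PI/2
        lo,hi=np.percentile(P[:,:2]@V,[1,99],axis=0)
        ctr=V@((lo+hi)/2)
        out.append((ctr[0],ctr[1],np.percentile(P[:,2],98),a,hi[1]-lo[1],hi[0]-lo[0]))
    return np.array(sorted(out,key=lambda o:-o[1]))
E
python3 - <<'E'
from h import *
np.set_printoptions(suppress=True,precision=3)
ctrl.grip(.05); p=barp(1.571)
ctrl.line_to(p+[0,0,.09],LO,feed=.15)
ctrl.move_ptp([.40,.0,.42],[PI,0,0])
c=shot("top","top1");print(lemons(c))
w=cloud(c).reshape(-1,3);w=w[np.isfinite(w).all(1)]
L=w[(w[:,0]>.5)&(w[:,0]<.65)&(w[:,1]>.2)&(w[:,1]<.45)&(w[:,2]>.1)&(w[:,2]<.345)]
if len(L):
  r=(L[:,:2]-H)@u;print("lid",len(L),np.polyfit(L[:,2],r,1),r.min(),r.max(),L[:,2].max())
d=(w[:,:2]-ORG); X=d@u;Y=d@nrm
m=(abs(X)<.085)&(abs(Y)<.085);print("bin z",np.percentile(w[m,2],[1,50,90,99]))
K=w[(abs(X-.036)<.04)&(abs(Y+.15)<.04)&(w[:,2]>.06)];print("key",K.mean(0),K[:,:2].min(0),K[:,:2].max(0),len(K))
c2=shot("wrist","w2");print(lemons(c2),ctrl.read_state()["clock"])
E
```

```text
[]
lid 1527 [ 0.018 -0.007] -0.007922170071150985 0.008241713248754272 0.3348424212671024
bin z [-0.004  0.004  0.008  0.012]
key [0.511 0.173 0.065] [0.49  0.154] [0.535 0.194] 109
[[ 0.532  0.041  0.18   0.007  0.081  0.053]
 [ 0.542 -0.133  0.177  0.028  0.078  0.048]
 [ 0.547 -0.214  0.179 -0.053  0.08   0.049]] 14.2417
```

View pics/top1.png

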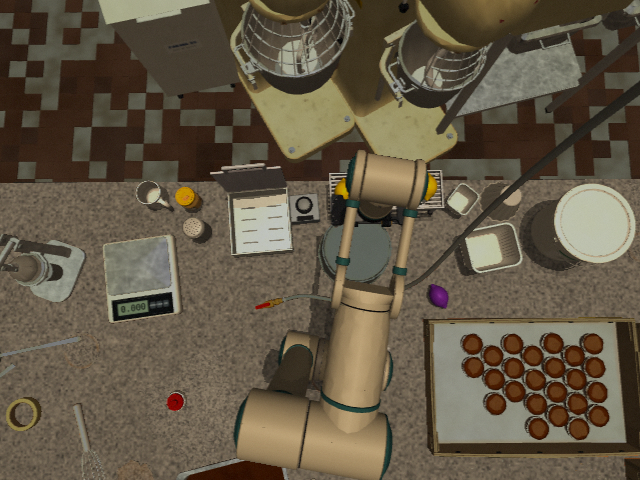

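```bash
cat >> h.py <<'E'
VIEW=[.40,.0,.42]
def look():
    L=lemons(cams.capture("wrist")); return L[L[:,2]>.14] if len(L) else L
def rack_pick(x,y,a):
    o=[PI,0,a]
    ctrl.grip(.066,25)
    ctrl.line_to([x,y,.30],o,feed=.25)
    if ctrl.line_to([x,y,.157],o,feed=.12,f_stop=10): print("touched",ctrl.read_state()["eef_pos"])
    ctrl.grip(0,25); s=ctrl.read_state(); z=s["eef_pos"][2]
    ctrl.line_to([x,y,.34],o,feed=.15); w=ctrl.read_state()["gripper_width"]; print("grip",s["gripper_width"],w); return z,w
def place(z,sx,sy):
    o=[PI,0,YAW]; t=dry(sx,sy)
    ctrl.line_to([.42,.08,.34],o,feed=.25)
    ctrl.line_to([*t,.34],o,feed=.25)
    w=ctrl.read_state()["gripper_width"]; print("before lowering",w)
    if w<.03: return False
    ctrl.line_to([*t,.10],o,feed=.2)
    print("stop",ctrl.line_to([*t,z-.117+.0005],o,feed=.06,f_stop=6), ctrl.read_state()["eef_pos"])
    ctrl.grip(.050); ctrl.line_to([*t,.34],o,feed=.2); return True
E
python3 - <<'E'
from h import *
np.set_printoptions(suppress=True,precision=3)
w=cloud(dict(np.load("pics/top1.npz")) | {}) if 0 else np.load("pics/top1.npz")["w"]
w=w.reshape(-1,3);w=w[np.isfinite(w).all(1)]
d=w[:,:2]-ORG;X=d@u;Y=d@nrm;m=(abs(X)<.13)&(abs(Y)<.13)&(w[:,2]>.062)&(w[:,2]<.08)
m2=m&(abs(Y)<.08);m3=m&(abs(X)<.08)
print("x walls",np.median(X[m2&(X<0)]),np.median(X[m2&(X>0)]),"y walls",np.median(Y[m3&(Y<0)]),np.median(Y[m3&(Y>0)]))
L=look();print(L)
z,g=rack_pick(L[-1,0],L[-1,1],L[-1,3])
if g>.03: print(place(z,.035,0))
ctrl.line_to([.42,.08,.40],[PI,0,0],feed=.25); ctrl.line_to(VIEW,feed=.25)
print(look(),lemons(cams.capture("top")),ctrl.read_state()["clock"])
shot("side","s2")
E
```

```text
x walls -0.10405874534768955 0.1008408566189134 y walls -0.09717463510625117 0.09741995064280388
[[ 0.532  0.041  0.18   0.009  0.081  0.053]
 [ 0.542 -0.133  0.177  0.026  0.078  0.048]
 [ 0.547 -0.215  0.179 -0.05   0.08   0.049]]
grip 0.0379350582775682 0.038046096070266974
before lowering 0.037936516761453785
stop True [0.49  0.321 0.04 ]
True
[[ 0.531  0.042  0.18   0.015  0.081  0.053]
 [ 0.542 -0.133  0.177  0.025  0.078  0.048]] [[0.487 0.319 0.066 0.031 0.079 0.052]] 28.0833
```

View pics/s2.png

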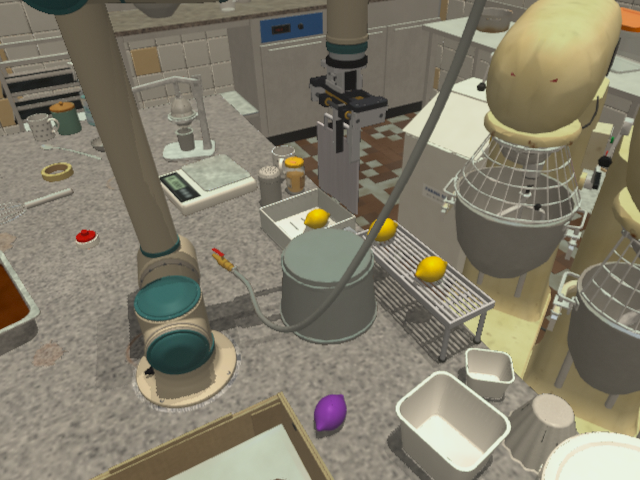

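The first lemon, at (317,217), lies in the bin at the planned slot. Two remain on the rack, at (384,229) and (431,268).

```bash
python3 - <<'E'
from h import *
np.set_printoptions(suppress=True,precision=3)
slots=[(-.05,-.052),(-.05,.052)]
for k in range(4):
    L=look(); print(L)
    if not len(L) or not slots: break
    z,g=rack_pick(L[-1,0],L[-1,1],L[-1,3])
    if g<.03: print("missed"); ctrl.line_to(VIEW,[PI,0,0],feed=.25); continue
    ok=place(z,*slots[0])
    if ok: slots.pop(0)
    ctrl.line_to([.42,.08,.40],[PI,0,0],feed=.25); ctrl.line_to(VIEW,feed=.25)
    if not ok: break
print(look(),lemons(cams.capture("top")),ctrl.read_state()["clock"])
shot("side","s3")
E
```

```text
[[ 0.532  0.042  0.18   0.013  0.081  0.053]
 [ 0.542 -0.133  0.177  0.024  0.078  0.048]]
grip 0.03765699470004955 0.03794221688250356
before lowering 0.03791575957945712
stop True [0.409 0.262 0.04 ]
[[0.531 0.042 0.18  0.016 0.081 0.053]]
grip 0.037547496651524716 0.03762712989329256
before lowering 0.037578298550752585
stop True [0.402 0.366 0.04 ]
[]
[] [[0.401 0.365 0.066 0.046 0.081 0.051]
 [0.488 0.319 0.066 0.037 0.079 0.052]
 [0.408 0.26  0.063 0.057 0.075 0.048]] 53.7833
```

View pics/s3.png

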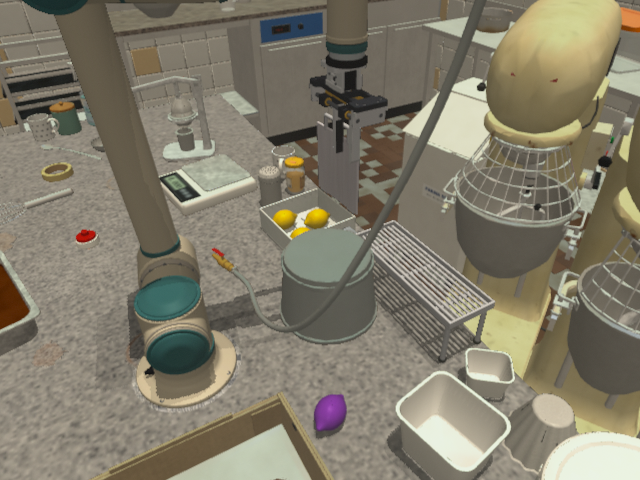

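All three lemons lie in the bin and the rack is empty. Next I'll lower the lid to 45°.

```bash
cat >> h.py <<'E'
def lidangle(c):
    w=cloud(c).reshape(-1,3);w=w[np.isfinite(w).all(1)]
    d=w[:,:2]-H;r=-(d@u);t=d@nrm;h=w[:,2]-.076
    m=(abs(t)<.07)&(r>.05)&(r<.2)&(h>.05)&(h<.26)&(abs(h-r)<.06)
    k=np.polyfit(r[m],h[m],1); 
    b=(abs(t)<.045)&(r>.155)&(r<.2)&(h>.165)&(h<.2)
    return m.sum(),np.degrees(np.arctan(k[0])),k[1],np.c_[r,h][b].mean(0) if b.any() else None
E
python3 - <<'E'
from h import *
p=barp(1.571)
ctrl.grip(.05,25)
ctrl.line_to([*VIEW[:2],.45],LO,feed=.2)
ctrl.line_to(p+[0,0,.125],LO,feed=.25)
print(ctrl.line_to(p-[0,0,.002],LO,feed=.1,f_stop=8))
ctrl.grip(0,25);s=ctrl.read_state();print(s["gripper_width"],s["eef_pos"]-p)
for a in np.linspace(1.571,PI/4,11)[1:]:
    ctrl.line_to(barp(a)-[0,0,.002],LO,feed=.08)
    s=ctrl.read_state(); print(round(a,2),round(float(s["gripper_width"]),4),s["contact_force"].round(1))
    if s["gripper_width"]<.008: break
else:
    ctrl.grip(.04); ctrl.line_to(barp(PI/4)+[0,0,.12],LO,feed=.1)
    ctrl.move_ptp([.30,.05,.40],[PI,0,0])
print(lidangle(shot("top","top3")),lidangle(shot("side","s4")),ctrl.read_state()["clock"])
E
```

```text
False
0.011313212632203156 [ 2.55149491e-04  3.67688144e-06 -1.95060337e-03]
1.49 0.011 [-1.3 -1.2  1. ]
1.41 0.0111 [-2.2 -1.3  2.9]
1.34 0.0114 [-1.3 -2.4  5. ]
1.26 0.0107 [-2.3 -2.8  3.7]
1.18 0.0111 [-1.  -3.4  2.8]
1.1 0.0113 [-0.3 -3.5  0.9]
1.02 0.0109 [-0.9 -4.5 -0.9]
0.94 0.0108 [-0.2 -3.6 -2.3]
0.86 0.0111 [ 0.8 -4.1 -3.4]
0.79 0.011 [ 1.4 -2.3 -4.3]
(np.int64(1469), np.float64(44.005771704177455), np.float64(0.009732099785573415), array([0.17726551, 0.18054417])) (np.int64(235), np.float64(42.15328217144143), np.float64(0.018375923546241218), array([0.17959499, 0.18108232])) 66.6667
```

View pics/top3.png

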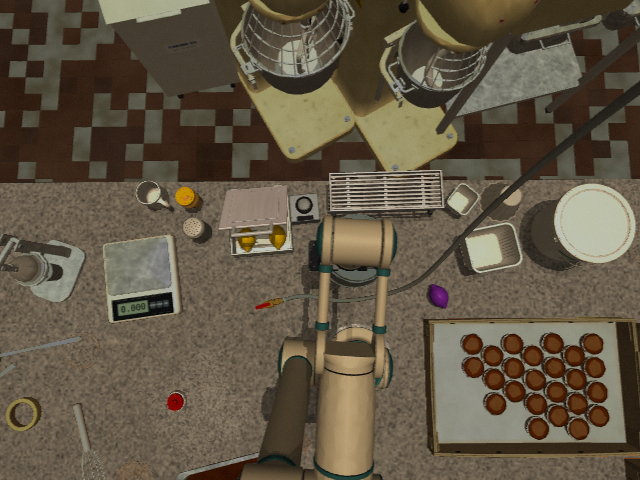

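The lid reads about 44.7° and the lemons are visible under it at (247,238) and (278,238). Next I'll locate the key precisely and check the wrist geometry against the lid edge.

```bash
python3 - <<'E'
from h import *
np.set_printoptions(suppress=True,precision=4)
ctrl.grip(0,25)
ctrl.move_ptp([.47,.08,.30],LO)
c=shot("wrist","w4")
T=np.linalg.inv(c["camera_from_world"]);print("cam pos",T[:3,3],"tcp",ctrl.read_state()["eef_pos"])
w=cloud(c).reshape(-1,3);w=w[np.isfinite(w).all(1)]
d=w[:,:2]-ORG;X=d@u;Y=d@nrm
m=(abs(X-.04)<.06)&(abs(Y+.15)<.05)
K=w[m&(w[:,2]>.060)&(w[:,2]<.08)];(cx,cy),r=cv2.minEnclosingCircle(K[:,:2].astype(np.float32)*1000);print("key",len(K),cx,cy,r,np.percentile(K[:,:2],[1,99],axis=0).mean(0),np.percentile(K[:,2],[50,99]))
C=w[m&(w[:,2]>.04)&(w[:,2]<.055)];print("console z",np.median(C[:,2]))
l=w[(X>-.1)&(X<.1)&(w[:,2]>.1)&(Y<-.06)&(Y>-.16)&(w[:,2]<.26)];dd=(l[:,:2]-ORG)@nrm;print("lid edge Y",len(l),dd.min() if len(l) else None)
q0=ctrl.read_state()["q"]
for t in(.2,-.2):
    for y in (PI/2+YAW,-PI/2+YAW,-PI/2+.5+YAW):
        R=cv2.Rodrigues(np.array([t,0,0.]))[0]
        print(t,y,kin.solve_ik([.51,.17,.15],[PI+t,0,y]))
E
```

```text
cam pos [0.4648 0.152  0.4607] tcp [0.4699 0.0799 0.3005]
key 1411 489.0793151855469 191.981689453125 51.45440673828125 [0.4906 0.1874] [0.0649 0.07  ]
console z 0.048415549317119555
lid edge Y 8692 -0.10240516886514929
0.2 1.6457963267948965 [0.178  0.3798 1.5533 0.0207 1.4075 0.0976]
0.2 -1.4957963267948966 None
0.2 -0.9957963267948966 [0.1324 0.1761 1.8541 0.1061 0.9329 2.6434]
-0.2 1.6457963267948965 [ 0.2112  0.1759  1.8544 -0.0341  0.9134  0.1543]
-0.2 -1.4957963267948966 None
-0.2 -0.9957963267948966 None
```

View pics/w4.png

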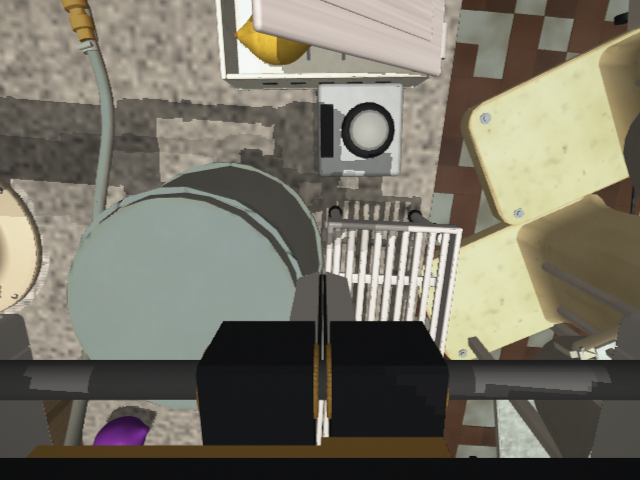

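```bash
python3 - <<'E'
from h import *
np.set_printoptions(suppress=True,precision=4)
d=np.load("pics/w4.npz");w=d["w"];g=cv2.cvtColor(d["color"],cv2.COLOR_RGB2GRAY)
n,l,s,ce=cv2.connectedComponentsWithStats(((g>110)).astype(np.uint8)[95:170,338:400])
i=l[130-95,368-338];cu,cv_=ce[i]+[338,95];print("key px",cu,cv_,s[i])
k=w[int(round(cv_))-3:int(round(cv_))+4,int(round(cu))-3:int(round(cu))+4].reshape(-1,3)
k=np.nanmedian(k,0);print("key world",k,"dryer",(k[:2]-ORG)@u,(k[:2]-ORG)@nrm)
p=-.15;O=[PI,p,PI/2+YAW]
tz=np.array([*(nrm*np.sin(-p)),-np.cos(p)])
tip=lambda z: np.array([*(k[:2]-nrm*.004),z])-.017*tz   # TCP for tip at height z
ctrl.move_ptp(tip(.20),O)
ctrl.line_to(tip(.090),feed=.1)
ctrl.pause(.3);f0=ctrl.read_state()["contact_force"]
print("contact",ctrl.line_to(tip(.060),feed=.006,f_stop=1.5))
s=ctrl.read_state();print(s["eef_pos"]-tip(0),s["contact_force"]-f0,s["clock"])
ctrl.pause(.2);s=ctrl.read_state();print(s["eef_pos"]-tip(0),s["contact_force"]-f0)
np.savez("key.npz",k=k,f0=f0,z=s["eef_pos"][2]-tip(0)[2])
E
```

```text
key px 368.64023372287147 129.74373956594323 [  12   15   38   41 1198]
key world [0.5117 0.1718 0.0659] dryer 0.04455571654756312 -0.15014941313574634
contact True
[0.     0.     0.0676] [ 0.4689 -0.913   2.236 ] 74.25
[0.     0.     0.0675] [ 0.0829 -0.946   3.7913]
```

```bash
python3 - <<'E'
from h import *
np.set_printoptions(suppress=True,precision=4)
D=np.load("key.npz");f0=D["f0"];s=ctrl.read_state();p=s["eef_pos"].copy();z0=p[2];mx=0
for i in range(1,15):
    p[2]=z0-.0005*i
    ctrl.line_to(p,feed=.005); ctrl.pause(.1)
    s=ctrl.read_state();f=(s["contact_force"]-f0)[2];mx=max(mx,f)
    print(i*.5,round((s["eef_pos"][2]-z0)*1000,2),round(f,2))
    if mx>4.5 and f<mx-1.4: break
    if f>8: break
E
```

```text
0.5 -0.42 3.84
1.0 -0.94 3.82
1.5 -1.43 4.17
2.0 -1.93 4.57
2.5 -2.4 5.99
3.0 -2.88 5.79
3.5 -3.37 5.9
4.0 -3.88 6.01
4.5 -4.42 5.18
5.0 -4.97 5.94
5.5 -5.53 4.66
6.0 -6.03 4.61
6.5 -6.53 4.2
```

The force peaked near 6 N and has dropped to about 4.2 N. That puts travel at roughly 6.5–8 mm, past the 5 mm click and short of 10 mm. I'll let go now and check the final state.

```bash
python3 - <<'E'
from h import *
np.set_printoptions(suppress=True,precision=3)
p=ctrl.read_state()["eef_pos"]
ctrl.line_to([p[0],p[1],.22],feed=.06)
ctrl.move_ptp([.30,.05,.40],[PI,0,0]); ctrl.pause(.5)
c=shot("top","top5");print(lidangle(c),lemons(c),look());shot("side","s5");print(ctrl.read_state()["clock"])
w=cloud(c).reshape(-1,3);w=w[np.isfinite(w).all(1)];d=w[:,:2]-dry(.0446,-.150);m=np.hypot(*d.T)<.012;print("key z",np.median(w[m,2]),m.sum())
E
```

```text
(np.int64(1465), np.float64(43.987328587859004), np.float64(0.009842502102616266), array([0.177, 0.18 ])) [[ 0.405  0.262  0.064 -0.015  0.07   0.052]] []
83.5667
key z 0.06591891950963524 43
```

View pics/s5.png

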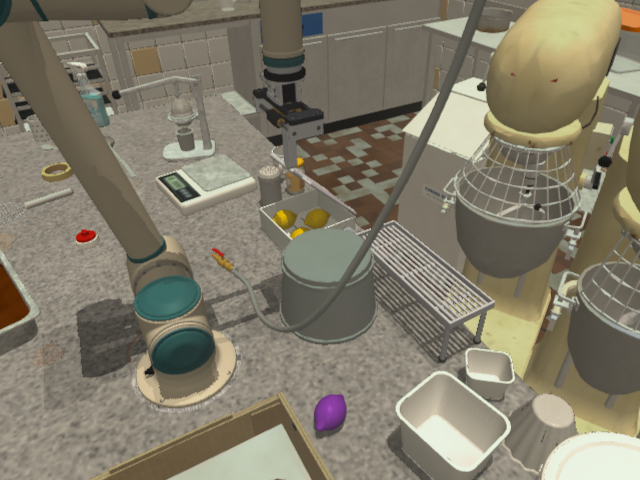

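The final view shows three lemons in the bin at (285,218), (317,217) and (298,236), with the rack empty. The lid is unmoved at about 45°, the key is back up, and the jar, shaker and tub are undisturbed.

```bash
python3 -c "
from h import *
print(ctrl.close_job())"
```

```text
the job is handed in; nothing more can be done
None
```

I handed the job in: all three lemons that were present lie on the bin floor, the lid reads about 45°, and I pressed the key an estimated 6.5–8 mm (past the 5 mm click, short of 10 mm) and let go; I had no direct reading of the click.

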